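# Turn a cover plate over against a step block

### The arm

A 7-joint arm with a two-finger parallel gripper is mounted at the origin on a cart in front of the work surface, level with it; the furniture and walls round the work are solid. World frame = base frame: x ahead of the robot, y to its left, z up, the work surface at z = 0. Lengths are in m, angles in degrees, forces in N, time in s.
With the tool pointing down it reaches from about 0.425 to 0.875 m from the base axis. Payload 4.7 kg.
Tool frame: the origin (TCP) lies at the very end of the fingers, on their centre line; the grasp point (between the pads) lies 19 mm behind it; z points along the fingers, y is the line along which they close (so a half turn about z gives the same grasp; the last joint's range is limited). The gripper opens to 87 mm and grips with 3 to 60 N. Pads are 19 mm wide; open, the fingers measure 117 mm over their backs; the gripper's body (75 mm by 190 mm) begins 51 mm behind the grasp point.
Start: joints at [75.865, 18.392, -4.016, 83.108, 1.295, 78.541, -3.26], TCP at [0.168, -0.628, 0.223] pointing down, gripper open.
Joint ranges: [-163.93, 163.93], [-17.29, 119.83], [-79.2, 71.16], [3.27, 140.29], [-89.18, 269.18], [5.43, 117.66], [-154.24, 154.24]. Speed limits (degrees/s): [147.25, 147.25, 180, 180, 180, 180, 180].

### API

Orientations are given as [roll, pitch, yaw] about the fixed x, y, z axes, in that order (R = Rz(yaw) Ry(pitch) Rx(roll)).
In Python, from cell import get_obs, eyes, env gives the robot as it stands.
- The arm moves only by the tool servo_tool, never from a script. Its argument "series" is a list that holds one entry, the list of rows, each a list of 7 numbers: the shift along the tool's x, y, z in units of 300 mm (1.0 is 300 mm), then the turn, a rotation vector about the tool's x, y, z in units of pi rad (1.0 is pi rad), then the opening, from 0 (shut) to 1 (fully open). In form: [[[tx, ty, tz, wx, wy, wz, gripper], ...]]. A call has 1 to 12 rows; each row is the pose to reach, as a shift and turn from the pose commanded when the call began, along the tool's axes at that moment, turning the shorter way round; what a row does not reach only later rows make up. A row lasts 1/12 s, in which the tool goes at most 41.7 mm and 7.16 degrees, less where a joint would pass 70% of its speed; a pose out of reach is approached as far as the arm can. A call with a number of a shift or a turn outside -1 to 1 is refused whole. A call with a gripper value outside its range is refused whole. The fingers move at their own pace and stop on an object; "grip_force" is the grip in N (left out, the last holds). Time passes only in rows, so rows that repeat a pose let the fingers close. It gives the time, the measured TCP pose, the force, the opening and the grip force at its end, in the units of the state.
- get_obs(): the state, without advancing time (a new reading comes with each control period).
- eyes.read_camera(name): name is "scene" or "top" or "wrist"; returns a dict with "frame" (384x512x3 uint8, red, green, blue), "depth" (384x512 float32, m along the optical axis (not along the pixel's ray), 0 where there is no reading), "fx", "fy", "cx", "cy" (pixels), "origin" and "rotation" of the camera in the world; the wrist camera has in their place "mount" (4x4, takes a point from camera to tool coordinates, whose origin is the TCP and whose axes are the flange's). Camera axes: x right, y down, z forward; pixel columns grow to the right and rows downward; lengths in m; the calibration is good to about 2 mm. A picture is of the moment at which its call begins: read the wrist's pose just before it.
- env.sign_off(): hands the job in; it is judged then, once.
The state is a dict: "time_s": time; "qpos": joint angles; "joint_velocities": joint speeds; "effort": joint torques, N m; "tool_pos": TCP position; "tool_rot": TCP orientation; "force": force on the tool from outside, world axes, zero at the start; "wrist_torque": the same for the moment, N m; "grip_width": finger opening in m; "grasp_force": force on a finger pad.
Only numpy, scipy, OpenCV 4.12 (cv2) and the standard library are available. Lean on these libraries where they do the work, as an engineer would, in place of code of your own. Each camera call takes 0.05 s, during which the arm holds its last target. There are 200 camera calls.

### The job

Turn the flat cover plate over so that the face with the seal ring is up, without ever picking it up: push it with the fingertips along the bench against the front of the low step block, tip it up on edge there and push it on over the block's front edge, so that it lies flat, turned over, on the block. Then push it back along the block until it touches the rear stop, square to it and wholly on the block, and let go of it. Leave the other things on the bench where they are.

Things in the scene. Friction and masses are not known exactly. Their poses are not given: they have to be found in the camera images.
- cover_plate: Loose flat brass cover plate, about 0.13 kg, 80 x 64 mm, 12 mm thick but for a lip at its end on the robot's side: the last 10 mm there is 8 mm thick, its underside 4 mm above the bench at the start. Otherwise flat on both sides. Origin at the middle of its length and width, 4 mm under the top face (8 mm above the bench); x along the 80 mm length, roughly toward the step block, z up at the start, down at the end.
- plate_edge_far (a point): Middle of the plate's short (64 mm) end face that looks toward the block at the start (40 mm from the plate's origin along its +x). This end is the full 12 mm thick.
- plate_edge_near (a point): Middle of the end face of the plate's lip, the opposite short end, on the robot's side at the start (40 mm from the plate's origin along its -x).
- plate_seal (a point): Middle of the dark seal ring (38 mm across) on the face that lies on the bench, hidden, at the start (8 mm from the plate's origin along its -z and 5 mm along its +x); this face must be up at the end. The ring and the four screw holes are look only.
- step_block: Fixed dark steel step block, 130 mm wide. Origin on the bench at the foot of the middle of its front face, the upright face, 16 mm high, that looks toward the plate and the robot; x points level into the block (square to that face), y to the left along the face, z up. Behind the face is a flat top 84 mm deep (x 0 to 84 mm), then a rear stop.
- block_stop (a point): Foot of the middle of the block's rear stop, on the flat top (16 mm above the bench, at x = 84 mm of the block). The stop is a brighter steel bar across the full width, 14 mm thick, 16 mm above the flat top (two screw heads on it stand 3 mm higher). With the plate against it, the plate's centre is 40 mm in front of this point.
- fitting: Bystander: small brass hex fitting lying down, 34 x 18 x 16 mm, beside the plate. Origin under its middle.
- spare_part: Bystander: small tan turned part with a steel pin, 22 mm across, 20 mm high, on the right of the plate and block. Origin under its middle.
- punch: Bystander: dark standing punch, 26 mm across, 38 mm high, on the right of the plate and block. Origin under its middle.
- tape: Bystander: roll of masking tape lying flat, 73 mm across, 19 mm high, behind the block. Origin under its middle.
Mind the look-alikes: they are no part of the job. Of the things that look like the cover_plate, take the one that is farthest to the robot's right at the start.

How it is judged:
By the outcome, as a careful person would: the job done as asked, in the order asked, and still so for the second after the job is handed in, with the robot touching nothing.
It also fails if it takes over 72 s, if anything falls off the work surface, if the arm or the gripper's body presses on something with over 40 N, if the wrist force passes 120 N, or if a joint passes its speed limit or range.

## Working session

There is one attempt and no reset: what is moved stays moved. The work goes in short steps, Python scripts to look and compute and a tool call to move; the robot and the scene stay as the last step left them, time stands still between calls to the robot, and variables do not carry over. Pictures are saved under pics/ and viewed, at most 10 in all, crops included, and the job is handed in when it is done.

Besides the shell and the picture viewer there is one more tool, called after "Call:" as name([rows], argument=value, ...), one row to a line, values as JSON. servo_tool: Moves the arm, as the interface text tells. Shifts and turns lie within -1 to 1; 1 stands for 300 mm of shift or pi rad of turn. Its arguments: {"type":"object","properties":{"series":{"type":"array"},"grip_force":{"type":"number"}},"required":["series"]}

```bash
ls; mkdir -p pics; cat > h.py <<'E'
import numpy as np, cv2
from cell import get_obs, eyes, env
def cam(n):
    return eyes.read_camera(n)
def world(c,u,v,z=None):
    """pixel -> world; z given: intersect with plane z, else depth"""
    R=np.array(c["rotation"]);o=np.array(c["origin"])
    r=np.array([(u-c["cx"])/c["fx"],(v-c["cy"])/c["fy"],1.0])
    d=R@r
    if z is None:
        return o+d*c["depth"][int(round(v)),int(round(u))]
    return o+d*((z-o[2])/d[2])
def save(img,n): cv2.imwrite("pics/"+n,cv2.cvtColor(np.ascontiguousarray(img),cv2.COLOR_RGB2BGR))
E
python3 - <<'E'
from h import *
import pickle
o=get_obs();print(o)
for n in("scene","top"):
    c=cam(n);pickle.dump(c,open(n+".pkl","wb"));save(c["frame"],n+"0.png")
    print(n,c["origin"],c["rotation"],c["fx"])
a=cv2.imread("pics/scene0.png");b=cv2.imread("pics/top0.png")
E
```

```text
pics
{'time_s': 0.0, 'qpos': array([75.86477048, 18.43927609, -4.01837527, 83.17441318,  1.29579251,
       78.54082128, -3.26145764]), 'joint_velocities': array([ 0.03301884,  0.01807155, -0.00767015, -0.02907482, -0.02036244,
       -0.05293871,  0.02634072]), 'effort': array([-3.63234549e-04, -4.91289425e+01, -4.04488603e-01, -3.12534034e+01,
       -6.41851220e-02,  4.36690589e-02,  1.73252138e-04]), 'tool_pos': array([ 0.16744245, -0.6274923 ,  0.22146374]), 'tool_rot': array([-1.79890789e+02,  5.61512750e-03,  1.49463729e+01]), 'force': array([-0.49664905, -0.27654947,  0.02857981]), 'wrist_torque': array([-0.05063729,  0.03674408, -0.03126167]), 'grasp_force': 0.0, 'grip_width': 0.08695905634025605}
scene [ 0.23189218 -0.83358612  0.67945268] [-133.52037428    0.71236584  -30.46252728] 425.27580814141595
top [ 0.41547719 -0.25421486  1.26170778] [-174.15825816    0.7249646   -89.37760943] 450.1740185606339
```

View pictures.

```bash
sed -i 's/R=np.array(c\["rotation"\]);/R=rot(c["rotation"]);/' h.py; cat >> h.py <<'E'
from scipy.spatial.transform import Rotation as Ro
def rot(e):
    e=np.array(e,float)
    return e if e.ndim==2 else Ro.from_euler("xyz",e,degrees=True).as_matrix()
E
python3 - <<'E'
from h import *
a=cv2.imread("pics/top0.png");cv2.imwrite("pics/topb.png",cv2.resize(a,(800,600),interpolation=cv2.INTER_CUBIC))
E
```

```text
(no output)
```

View pics/scene0.png

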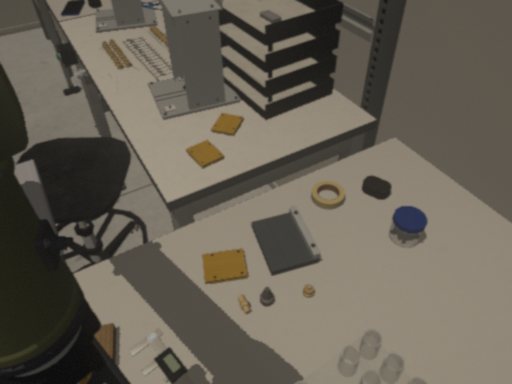

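View pics/topb.png

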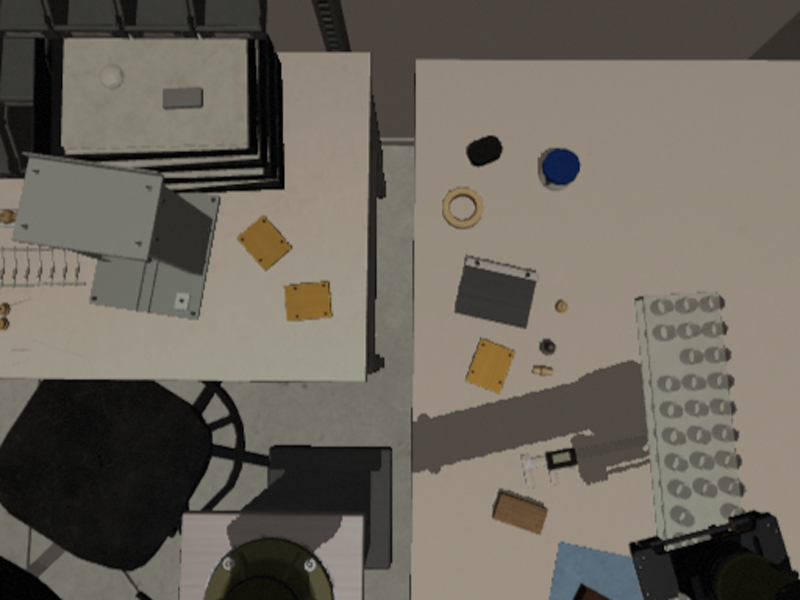

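```bash
python3 - <<'E'
from h import *
import pickle
a=cv2.imread("pics/top0.png");cv2.imwrite("pics/topc.png",cv2.resize(a[155:265,275:385],(770,770)[:2],interpolation=cv2.INTER_CUBIC)[:600*1+170][:770][:,:770] if 0 else cv2.resize(a[160:260,275:385],(660,600),interpolation=cv2.INTER_CUBIC))
c=pickle.load(open("top.pkl","rb"))
for p in [(490,365),(497,292),(500,265),(542,370)]:
    print(p,world(c,p[0]*.64,p[1]*.64))
E
```

```text
(490, 365) [ 0.41013097 -0.38170242  0.01085496]
(497, 292) [ 0.53868931 -0.39306473  0.02175192]
(500, 265) [ 0.58550323 -0.39728736  0.03194223]
(542, 370) [ 0.40242381 -0.47229058  0.01620842]
```

View pics/topc.png

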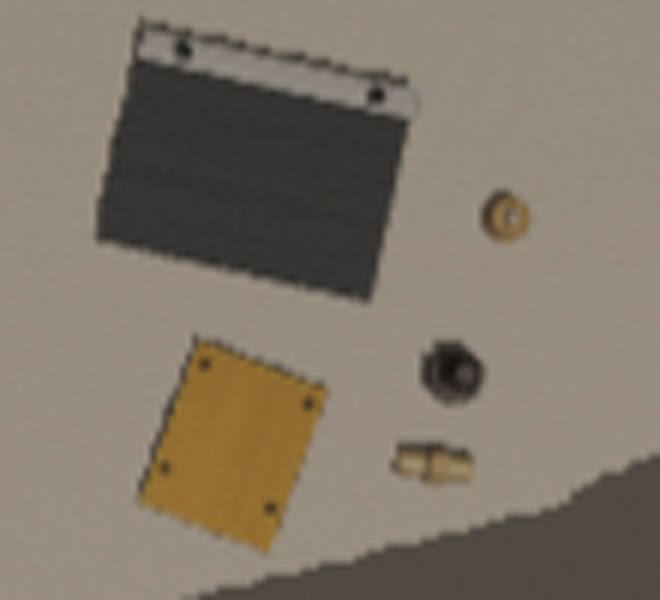

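```bash
python3 - <<'E'
from h import *
import pickle
c=pickle.load(open("top.pkl","rb"))
P={k:world(c,275+u/6-.0,160+v/6,z) for k,(u,v,z) in dict(fl=(196,340,.012),fr=(327,386,.012),nr=(270,552,.012),nl=(137,501,.012),bl=(97,240,.016),br=(371,301,.016),sl=(135,63,.016),sr=(408,120,.016),fit=(433,463,.012),punch=(452,372,.03),spare=(506,216,.018)).items()}
for k in P: print(k,P[k].round(4))
pc=(P['fl']+P['fr']+P['nl']+P['nr'])/4
ax=(P['fl']+P['fr']-P['nl']-P['nr'])[:2]/2
ay=(P['fl']+P['nl']-P['fr']-P['nr'])[:2]/2
print("plate",pc.round(4),np.linalg.norm(ax),np.linalg.norm(ay),np.degrees(np.arctan2(ax[1],ax[0])),np.degrees(np.arctan2(-ay[0],ay[1])))
by=(P['bl']+P['sl']-P['br']-P['sr'])[:2]/2
bx=(P['sl']+P['sr']-P['bl']-P['br'])[:2]/2
print("block",((P['bl']+P['br'])/2).round(4),((P['sl']+P['sr'])/2).round(4),np.linalg.norm(bx),np.linalg.norm(by),np.degrees(np.arctan2(bx[1],bx[0])),np.degrees(np.arctan2(-by[0],by[1])))
# depth-based fits for yaw with minAreaRect on colour/depth
R=rot(c["rotation"]);o=np.array(c["origin"])
v,u=np.mgrid[160:260,275:385];d=c["depth"][160:260,275:385]
W=(np.stack([(u-c["cx"])/c["fx"],(v-c["cy"])/c["fy"],np.ones_like(u)],-1)*d[...,None])@R.T+o
print("z bench/plate/block",[np.median(W[a,b,2]).round(4) for a,b in((90,10),(74,38),(30,42))])
f=c["frame"][160:260,275:385].astype(int)
m=(f[...,0]-f[...,2]>60)
n,l,s,_=cv2.connectedComponentsWithStats(m.astype(np.uint8));k=1+s[1:,4].argmax()
vv,uu=np.nonzero(l==k)
pts=np.array([world(c,275+a,160+b,.012)[:2] for a,b in zip(uu,vv)],np.float32)*1000
print(cv2.minAreaRect(pts))
m=(f.max(-1)<75)
n,l,s,_=cv2.connectedComponentsWithStats(m.astype(np.uint8));print(s[:,4])
k=l[30,42];vv,uu=np.nonzero(l==k)
pts=np.array([world(c,275+a,160+b,.016)[:2] for a,b in zip(uu,vv)],np.float32)*1000
print(cv2.minAreaRect(pts))
w=cam("wrist");print(np.array(w["mount"]).round(4).tolist(),w["fx"])
E
```

```text
fl [ 0.4566 -0.3652  0.012 ]
fr [ 0.4361 -0.4254  0.012 ]
nr [ 0.3601 -0.3991  0.012 ]
nl [ 0.3826 -0.3382  0.012 ]
bl [ 0.502  -0.3192  0.016 ]
br [ 0.4752 -0.4453  0.016 ]
sl [ 0.5846 -0.3365  0.016 ]
sr [ 0.5591 -0.4629  0.016 ]
fit [ 0.4014 -0.4738  0.012 ]
punch [ 0.4427 -0.4796  0.03  ]
spare [ 0.5148 -0.5072  0.018 ]
plate [ 0.4088 -0.382   0.012 ] 0.07956032519719583 0.0642241846929896 -19.588212214383816 -19.539036646269906
block [ 0.4886 -0.3822  0.016 ] [ 0.5719 -0.3997  0.016 ] 0.08508420161408838 0.12890689500922564 -11.837812288119116 -11.709531865743859
z bench/plate/block [np.float64(0.0026), np.float64(0.0168), np.float64(0.0181)]
((409.4378967285156, -380.8546142578125), (63.14961624145508, 78.66490936279297), 69.67581939697266)
[9492    1    1    7    1    1 1422    4    3   64    1    3]
((532.6058349609375, -388.94268798828125), (129.71176147460938, 85.06050109863281), 77.52469635009766)
[[-0.0007, -0.9553, -0.2956, 0.0807], [1.0, -0.0008, 0.0003, -0.0], [-0.0005, -0.2956, 0.9553, -0.1619], [0.0, 0.0, 0.0, 1.0]] 323.6993936495328
```

```bash
python3 - <<'E'
from h import *
import pickle
w=cam("wrist");pickle.dump(w,open("w.pkl","wb"))
im=cv2.resize(w["frame"],(768,576),interpolation=cv2.INTER_CUBIC);save(im,"w0.png")
M=np.array(w["mount"]);d=w["depth"];v,u=np.mgrid[0:384,0:512]
T=np.stack([(u-w["cx"])/w["fx"]*d,(v-w["cy"])/w["fy"]*d,d],-1)@M[:3,:3].T+M[:3,3]
m=(d>0)&(T[...,2]<0.01)
print(m.sum())
X=T[m]
for z in np.arange(-.09,.011,.005):
    s=X[(X[:,2]>=z)&(X[:,2]<z+.005)]
    for sg in(1,-1):
        q=s[s[:,1]*sg>0]
        if len(q)>3: print(round(z,3),sg,len(q),"x",q[:,0].min().round(4),q[:,0].max().round(4),"y",q[:,1].min().round(4),q[:,1].max().round(4))
E
```

```text
57889
-0.09 1 5611 x 0.0142 0.0379 y 0.0001 0.068
-0.09 -1 5755 x 0.009 0.038 y -0.0677 -0.0002
-0.085 1 2338 x 0.0101 0.0377 y 0.0001 0.0715
-0.085 -1 2483 x 0.0047 0.0379 y -0.0716 -0.0002
-0.08 1 1199 x 0.0059 0.0379 y 0.0467 0.0756
-0.08 -1 1306 x -0.0005 0.038 y -0.0751 -0.0469
-0.075 1 381 x 0.0015 0.037 y 0.0474 0.08
-0.075 -1 505 x -0.0052 0.0371 y -0.0792 -0.0475
-0.07 1 236 x -0.0028 0.0131 y 0.0476 0.0501
-0.07 -1 347 x -0.0098 0.0348 y -0.0799 -0.0474
-0.065 1 203 x -0.007 0.009 y 0.0475 0.049
-0.065 -1 276 x -0.0121 0.0094 y -0.049 -0.0477
-0.06 1 185 x -0.0114 0.0055 y 0.0477 0.0488
-0.06 -1 218 x -0.012 0.0051 y -0.049 -0.0478
-0.055 1 144 x -0.0125 0.0017 y 0.0443 0.0488
-0.055 -1 139 x -0.0124 0.002 y -0.0489 -0.0444
-0.05 1 314 x -0.0123 0.0113 y 0.0432 0.0567
-0.05 -1 315 x -0.0127 0.0112 y -0.0576 -0.0431
-0.045 1 239 x -0.0106 0.0111 y 0.043 0.058
-0.045 -1 236 x -0.0105 0.0113 y -0.0571 -0.043
-0.04 1 210 x -0.01 0.0113 y 0.0431 0.0562
-0.04 -1 219 x -0.0102 0.0113 y -0.0558 -0.043
-0.035 1 168 x 0.0014 0.011 y 0.0436 0.0547
-0.035 -1 166 x 0.0015 0.011 y -0.0549 -0.0436
-0.03 1 203 x -0.002 0.011 y 0.0432 0.0539
-0.03 -1 200 x -0.0017 0.0111 y -0.0542 -0.0436
-0.025 1 204 x -0.0041 0.0109 y 0.043 0.053
-0.025 -1 201 x -0.004 0.0112 y -0.0528 -0.0431
-0.02 1 183 x -0.0083 0.011 y 0.0431 0.0527
-0.02 -1 180 x -0.0082 0.0109 y -0.0525 -0.0432
-0.015 1 177 x -0.0105 0.0114 y 0.0431 0.0524
-0.015 -1 180 x -0.0102 0.0109 y -0.0526 -0.0431
-0.01 1 158 x -0.0103 0.0109 y 0.043 0.0524
-0.01 -1 160 x -0.0104 0.0111 y -0.0525 -0.0432
-0.005 1 145 x -0.0103 0.0108 y 0.043 0.0525
-0.005 -1 147 x -0.0101 0.0113 y -0.0529 -0.0432
0.0 1 14 x -0.0104 0.0103 y 0.0435 0.0497
0.0 -1 16 x -0.0051 0.0106 y -0.051 -0.0435
```

View pics/w0.png

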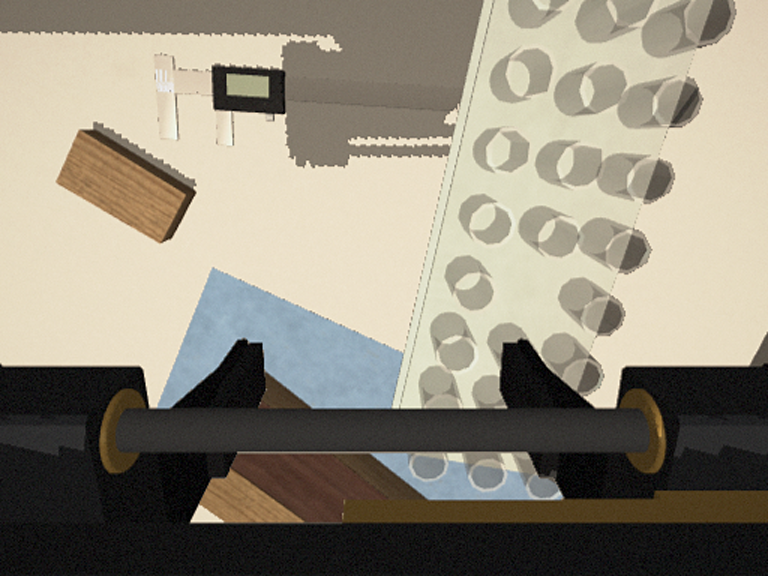

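Call:
servo_tool([
  [[0.78,-0.7,0.4,0,0,0.15,0.4],[0.78,-0.7,0.4,0,0,0.15,0.4],[0.78,-0.7,0.4,0,0,0.15,0.4],[0.78,-0.7,0.4,0,0,0.15,0.4],[0.78,-0.7,0.4,0,0,0.15,0.4],[0.78,-0.7,0.4,0,0,0.15,0.4],[0.78,-0.7,0.4,0,0,0.15,0.4],[0.78,-0.7,0.4,0,0,0.15,0.4],[0.78,-0.7,0.4,0,0,0.15,0.4],[0.78,-0.7,0.4,0,0,0.15,0.4],[0.78,-0.7,0.4,0,0,0.15,0.4],[0.78,-0.7,0.4,0,0,0.15,0.4]],
])

```text
time_s: 1.2
tool_pos: [0.3389, -0.3665, 0.1031]
tool_rot: [179.9, -0.0, -12.2]
force: [0.1, -0.2, -0.9]
grip_width: 0.0349
grasp_force: 0.0
```

```bash
cat >> h.py <<'E'
def wcam():
    o=get_obs();c=dict(eyes.read_camera("wrist"));M=np.array(c["mount"])
    R=rot(o["tool_rot"]);c["rotation"]=R@M[:3,:3];c["origin"]=R@M[:3,3]+np.array(o["tool_pos"]);return c
B0=np.array([.4886,-.3822]);ab=np.radians(-12.0)
BX=np.array([np.cos(ab),np.sin(ab)]);BY=np.array([-np.sin(ab),np.cos(ab)])
def blk(p): q=np.array(p)[:2]-B0;return np.array([q@BX,q@BY])*1000
E
python3 - <<'E'
from h import *
import pickle
c=wcam();pickle.dump(c,open("w1.pkl","wb"))
save(cv2.resize(c["frame"],(768,576),interpolation=cv2.INTER_CUBIC),"w1.png")
print(get_obs()["tool_pos"],blk(get_obs()["tool_pos"]))
E
```

```text
[ 0.33877854 -0.36664262  0.10313584] [-149.7820634   -15.93221855]
```

View pics/w1.png

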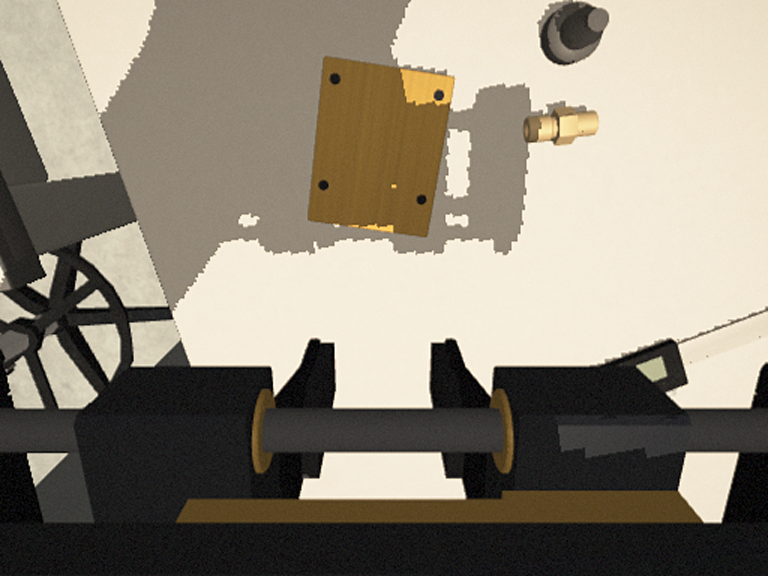

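```bash
python3 - <<'E'
from h import *
import pickle
c=pickle.load(open("w1.pkl","rb"))
P=[blk(world(c,u/1.5,v/1.5,.012)) for u,v in((323,57),(454,77),(428,237),(308,220))]
print(np.round(P,1)); P=np.array(P);print(P.mean(0)); a=P[0]+P[1]-P[2]-P[3];print(np.linalg.norm(a)/2,np.degrees(np.arctan2(a[1],a[0])))
E
```

```text
[[ -33.5   11.4]
 [ -42.5  -51.4]
 [-120.8  -40.7]
 [-111.5   22.3]]
[-77.0955087  -14.59220914]
78.88497881575358 -7.863910052925862
```

Call:
servo_tool([
  [[0,0,0.1,0,0,0,0.4],[0,0,0.2,0,0,0,0.4],[0,0,0.28,0,0,0,0.4],[0,0,0.32,0,0,0,0.4],[0,0,0.335,0,0,0,0.4],[0.02,0,0.336,0,0,0,0.4],[0.04,0,0.336,0,0,0,0.4],[0.05,0,0.336,0,0,0,0.4],[0.06,0,0.336,0,0,0,0.4],[0.07,0,0.336,0,0,0,0.4],[0.08,0,0.336,0,0,0,0.4],[0.09,0,0.336,0,0,0,0.4]],
])

```text
time_s: 2.25
tool_pos: [0.366, -0.3707, 0.0019]
tool_rot: [180.0, 0.0, -12.1]
force: [-0.2, -0.1, 0.3]
grip_width: 0.0349
grasp_force: 0.4
```

Call:
servo_tool([
  [[0.01,0,0,0,0,0,0.4],[0.02,0,0,0,0,0,0.4],[0.03,0,0,0,0,0,0.4],[0.04,0,0,0,0,0,0.4],[0.05,0,0,0,0,0,0.4],[0.06,0,0,0,0,0,0.4],[0.07,0,0,0,0,0,0.4],[0.08,0,0,0,0,0,0.4],[0.085,0,0,0,0,0,0.4],[0.09,0,0,0,0,0,0.4],[0.095,0,0,0,0,0,0.4],[0.1,0,0,0,0,0,0.4]],
])

```text
time_s: 3.25
tool_pos: [0.3953, -0.3768, 0.0017]
tool_rot: [180.0, 0.0, -12.1]
force: [-0.7, 0.7, 0.8]
grip_width: 0.0344
grasp_force: 0.4
```

```bash
python3 - <<'E'
from h import *
import pickle
o=get_obs();c=wcam();pickle.dump(c,open("w2.pkl","wb"))
save(cv2.resize(c["frame"],(768,576),interpolation=cv2.INTER_CUBIC),"w2.png")
print(o["tool_pos"],blk(o["tool_pos"]),o["force"])
E
```

```text
[ 0.39529624 -0.37677356  0.0017359 ] [-92.39307107 -14.09107931] [-0.66101572  0.73001853  0.81505785]
```

View pics/w2.png

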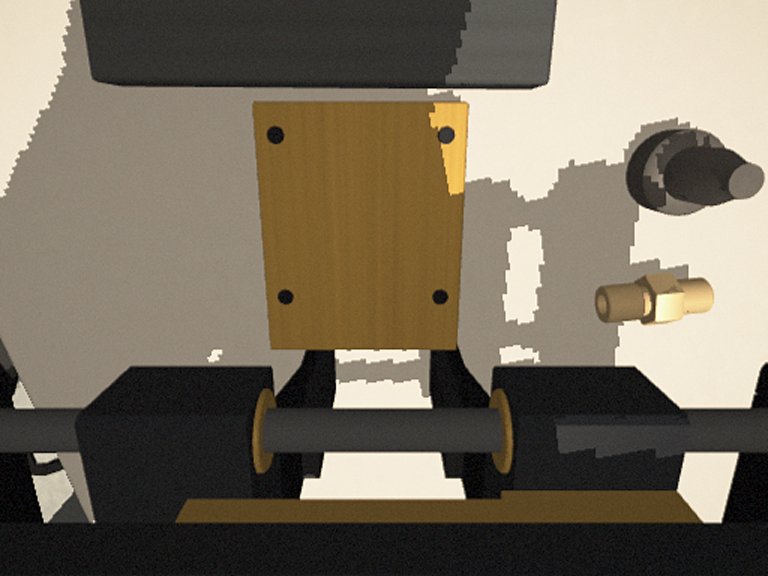

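```bash
python3 - <<'E'
from h import *
import pickle
c=pickle.load(open("w2.pkl","rb"))
g=lambda u,v,z:blk(world(c,u/1.5,v/1.5,z)).round(1)
print("plate",[g(u,v,.012) for u,v in((253,102),(469,102),(457,349),(271,349))])
im=c["frame"].astype(float).mean(-1)
for u in range(80,360,30):
    col=im[40:64,u]; d=np.diff(col); print(u,col.round(0).astype(int).tolist())
E
```

```text
plate [array([-2.4, 23.1]), array([ -2.5, -40.1]), array([-81.5, -40.1]), array([-81.4,  23.3])]
80 [50, 50, 49, 49, 47, 48, 50, 46, 50, 50, 44, 52, 41, 36, 37, 27, 32, 96, 130, 134, 127, 132, 129, 131]
110 [49, 47, 51, 54, 48, 46, 49, 47, 45, 52, 48, 49, 39, 39, 36, 30, 27, 47, 122, 131, 131, 131, 131, 128]
140 [46, 45, 51, 48, 49, 51, 55, 47, 44, 47, 51, 48, 43, 44, 37, 26, 29, 30, 126, 137, 128, 135, 133, 135]
170 [46, 45, 54, 48, 46, 49, 43, 48, 50, 48, 50, 51, 47, 41, 36, 30, 17, 24, 101, 130, 137, 131, 134, 132]
200 [47, 51, 47, 49, 48, 46, 47, 52, 50, 48, 49, 50, 40, 46, 41, 36, 30, 32, 71, 127, 138, 132, 134, 135]
230 [48, 49, 45, 52, 51, 45, 48, 48, 49, 52, 49, 53, 52, 46, 42, 34, 36, 30, 49, 123, 138, 134, 136, 134]
260 [47, 51, 53, 48, 48, 49, 51, 45, 50, 49, 48, 52, 48, 44, 48, 40, 26, 29, 20, 125, 135, 136, 136, 133]
290 [50, 54, 51, 52, 47, 46, 52, 48, 52, 47, 52, 44, 48, 48, 40, 33, 31, 27, 20, 228, 238, 239, 168, 127]
320 [92, 93, 93, 94, 91, 90, 91, 91, 89, 95, 91, 93, 94, 89, 80, 79, 54, 44, 35, 176, 231, 233, 232, 233]
350 [91, 90, 90, 89, 95, 94, 93, 89, 94, 95, 93, 91, 94, 89, 86, 82, 60, 43, 31, 122, 224, 236, 232, 231]
```

Call:
servo_tool([
  [[0.002,0,0,0,0,0.002,0.4],[0.004,0,0,0,0,0.002,0.4],[0.006,0,0,0,0,0.002,0.4],[0.008,0,0,0,0,0.002,0.4],[0.01,0,0,0,0,0.002,0.4],[0.012,0,0,0,0,0.002,0.4],[0.014,0,0,0,0,0.002,0.4]],
])

```text
time_s: 3.88
tool_pos: [0.3994, -0.3777, 0.0018]
tool_rot: [180.0, -0.0, -12.4]
force: [-0.4, -0.3, -0.2]
grip_width: 0.0346
grasp_force: 0.3
```

```bash
python3 - <<'E'
from h import *
import pickle
c=pickle.load(open("w2.pkl","rb"))
for u,v in((80,56.8),(140,57.6),(200,58.3),(260,58.7)): print(blk(world(c,u,v,0)).round(2),blk(world(c,u,v-8,.016)).round(2))
o=get_obs();print(blk(o["tool_pos"]),BX@o["force"][:2],o["force"])
E
```

```text
[ 3.31 67.34] [ 4.98 58.83]
[ 2.91 39.21] [ 4.62 33.62]
[ 2.55 11.05] [4.31 8.38]
[  2.33 -17.16] [  4.11 -16.89]
[-88.1842876  -14.12932062] -0.3402984161961199 [-0.417105   -0.32557978 -0.17349699]
```

Call:
servo_tool([
  [[0.003,0,0,0,0,0,0.4],[0.005,0,0,0,0,0,0.4],[0.007,0,0,0,0,0,0.4],[0.009,0,0,0,0,0,0.4],[0.009,0,0,0,0,0,0.4]],
])

```text
time_s: 4.3
tool_pos: [0.3996, -0.3777, 0.0015]
tool_rot: [-180.0, 0.3, -12.5]
force: [-6.4, 3.1, 6.0]
grip_width: 0.0349
grasp_force: 3.5
```

Call:
servo_tool([
  [[0.003,0,0,0,0,0,0.4],[0.003,0,-0.003,0,0,0,0.4],[0.003,0,-0.006,0,0,0,0.4],[0.003,0,-0.01,0,0,0,0.4],[0.003,0,-0.014,0,0,0,0.4],[0.003,0,-0.018,0,0,0,0.4],[0.003,0,-0.022,0,0,0,0.4],[0.003,0,-0.026,0,0,0,0.4],[0.003,0,-0.03,0,0,0,0.4],[0.003,0,-0.03,0,0,0,0.4]],
])

```text
time_s: 5.13
tool_pos: [0.3997, -0.3776, 0.0095]
tool_rot: [-179.9, 0.4, -12.5]
force: [-6.5, 0.8, -0.6]
grip_width: 0.0346
grasp_force: 3.2
```

```bash
python3 - <<'E'
from h import *
import pickle
o=get_obs();print(blk(o["tool_pos"]),o["tool_pos"][2],o["tool_rot"],BX@o["force"][:2],o["force"])
c=wcam();pickle.dump(c,open("w3.pkl","wb"))
save(cv2.resize(c["frame"],(768,576),interpolation=cv2.INTER_CUBIC),"w3.png")
# plate heights
for u,v in((240,80),(240,130),(240,180),(240,210),(240,225),(200,215),(280,215)): p=world(c,u,v);print(u,v,blk(p).round(1),p[2].round(4))
E
```

```text
[-87.94709561 -14.02245479] 0.009545427686897371 [-179.92442051    0.35053589  -12.46573747] -6.503221954351866 [-6.47738847  0.80505315 -0.6290861 ]
240 80 [-2.8 -8.4] 0.0124
240 130 [-25.7  -7.9] 0.0129
240 180 [-49.5  -7.5] 0.0176
240 210 [-64.8  -7.3] 0.0188
240 225 [-72.8  -7.1] 0.0192
200 215 [-67.2  12.9] 0.0193
280 215 [-67.5 -27.4] 0.0193
```

Call:
servo_tool([
  [[0.002,0,-0.008,0,0,0,0.4],[0.003,0,-0.016,0,0,0,0.4],[0.004,0,-0.025,0,0,0,0.4],[0.005,0,-0.033,0,0,0,0.4],[0.007,0,-0.041,0,0,0,0.4],[0.008,0,-0.05,0,0,0,0.4],[0.01,0,-0.058,0,0,0,0.4],[0.012,0,-0.066,0,0,0,0.4],[0.015,0,-0.075,0,0,0,0.4],[0.018,0,-0.083,0,0,0,0.4],[0.021,0,-0.091,0,0,0,0.4],[0.025,0,-0.1,0,0,0,0.4]],
])

```text
time_s: 6.18
tool_pos: [0.4063, -0.3792, 0.0397]
tool_rot: [-179.9, 0.4, -12.5]
force: [-8.3, 1.4, 3.0]
grip_width: 0.0347
grasp_force: 4.3
```

```bash
python3 - <<'E'
from h import *
import pickle
o=get_obs();print(blk(o["tool_pos"]),o["tool_pos"][2],o["tool_rot"],BX@o["force"][:2],o["force"])
c=wcam();pickle.dump(c,open("w4.pkl","wb"))
save(cv2.resize(c["frame"],(768,576),interpolation=cv2.INTER_CUBIC),"w4.png")
for u,v in((240,80),(240,110),(240,140),(240,170),(240,200),(240,220),(200,190),(280,190)): p=world(c,u,v);print(u,v,blk(p).round(1),p[2].round(4))
E
```

```text
[-81.11252091 -14.21122825] 0.039653513220461394 [-179.92076283    0.43653667  -12.47949804] -8.376776498445231 [-8.2582159   1.43821843  2.9762105 ]
240 80 [ 4.6 -7.4] 0.0159
240 110 [-11.   -7.2] 0.0188
240 140 [-26.   -7.3] 0.0281
240 170 [-40.6  -7.3] 0.0355
240 200 [-54.6  -7.3] 0.0433
240 220 [-64.3  -7.2] 0.0467
200 190 [-50.   13.6] 0.0401
280 190 [-50.4 -28.1] 0.0401
```

Call:
servo_tool([
  [[0.004,0,-0.008,0,0,0,0.4],[0.008,0,-0.017,0,0,0,0.4],[0.013,0,-0.024,0,0,0,0.4],[0.019,0,-0.031,0,0,0,0.4],[0.025,0,-0.037,0,0,0,0.4],[0.033,0,-0.045,0,0,0,0.4],[0.043,0,-0.053,0,0,0,0.4],[0.054,0,-0.06,0,0,0,0.4],[0.066,0,-0.066,0,0,0,0.4],[0.078,0,-0.072,0,0,0,0.4],[0.09,0,-0.077,0,0,0,0.4],[0.1,0,-0.081,0,0,0,0.4]],
])

```text
time_s: 7.23
tool_pos: [0.4405, -0.3865, 0.0653]
tool_rot: [180.0, -0.1, -12.4]
force: [-0.7, -0.6, 0.3]
grip_width: 0.0347
grasp_force: 0.2
```

```bash
python3 - <<'E'
from h import *
import pickle
o=get_obs();print(blk(o["tool_pos"]),o["tool_pos"][2],o["tool_rot"],BX@o["force"][:2],o["force"])
c=wcam();pickle.dump(c,open("w5.pkl","wb"))
save(cv2.resize(c["frame"],(768,576),interpolation=cv2.INTER_CUBIC),"w5.png")
for u,v in[(240,v) for v in range(80,240,15)]+[(200,190),(280,190)]: p=world(c,u,v);print(u,v,blk(p).round(1),p[2].round(4))
E
```

```text
[-46.117909   -14.17518959] 0.06529582229337853 [ 1.79991886e+02 -5.77570560e-02 -1.23867250e+01] -0.5712039120054381 [-0.72036309 -0.64170282  0.28304518]
240 80 [40.5 -6.2] 0.0157
240 95 [31.6 -6. ] 0.0163
240 110 [22.5 -5.8] 0.0171
240 125 [13.  -5.6] 0.0155
240 140 [ 3.4 -5.4] 0.0155
240 155 [-5.2 -5.5] 0.0223
240 170 [-11.2  -6.1] 0.0385
240 185 [-17.   -6.5] 0.0506
240 200 [-22.1  -6.8] 0.0621
240 215 [-26.3  -7.2] 0.0733
240 230 [-32.5  -7.3] 0.078
200 190 [-18.3  15.6] 0.0555
280 190 [-18.8 -28.9] 0.0551
```

Call:
servo_tool([
  [[0.01,0,-0.002,0,0,0,0.4],[0.02,0,-0.004,0,0,0,0.4],[0.03,0,-0.005,0,0,0,0.4],[0.04,0,-0.005,0,0,0,0.4],[0.05,0,-0.004,0,0,0,0.4],[0.06,0,-0.003,0,0,0,0.4],[0.07,0,0,0,0,0,0.4],[0.08,0,0.003,0,0,0,0.4],[0.085,0,0.005,0,0,0,0.4],[0.085,0,0.005,0,0,0,0.4]],
])

```text
time_s: 8.12
tool_pos: [0.4648, -0.3918, 0.0633]
tool_rot: [-180.0, 0.0, -12.4]
force: [0.3, 0.1, -0.1]
grip_width: 0.0346
grasp_force: 0.0
```

```bash
python3 - <<'E'
from h import *
import pickle
o=get_obs();print(blk(o["tool_pos"]),o["tool_pos"][2],o["tool_rot"],BX@o["force"][:2],o["force"])
c=cam("scene");pickle.dump(c,open("s6.pkl","wb"))
save(cv2.resize(c["frame"][190:310,180:340],(800,600),interpolation=cv2.INTER_CUBIC),"s6.png")
c=wcam()
for u,v in[(240,v) for v in range(80,240,15)]+[(200,190),(280,190)]: p=world(c,u,v);print(u,v,blk(p).round(1),p[2].round(4))
E
```

```text
[-21.33476251 -14.33104572] 0.06327553221586021 [-1.79988537e+02  4.27809018e-03 -1.23998708e+01] 0.27657331252086037 [ 0.31118921  0.13378599 -0.09306953]
240 80 [65.  -6.5] 0.0156
240 95 [56.1 -6.3] 0.0158
240 110 [47.  -6.1] 0.0144
240 125 [37.7 -5.9] 0.0148
240 140 [28.1 -5.7] 0.0152
240 155 [18.3 -5.5] 0.0152
240 170 [ 8.1 -5.3] 0.0151
240 185 [ 2.  -5.8] 0.0296
240 200 [ 1.8 -7. ] 0.0581
240 215 [ 1.1 -7.9] 0.0785
240 230 [-41.6  -3.7] 0.0015
200 190 [ 1.7 17.9] 0.0389
280 190 [  1.6 -30.2] 0.0396
```

View pics/s6.png

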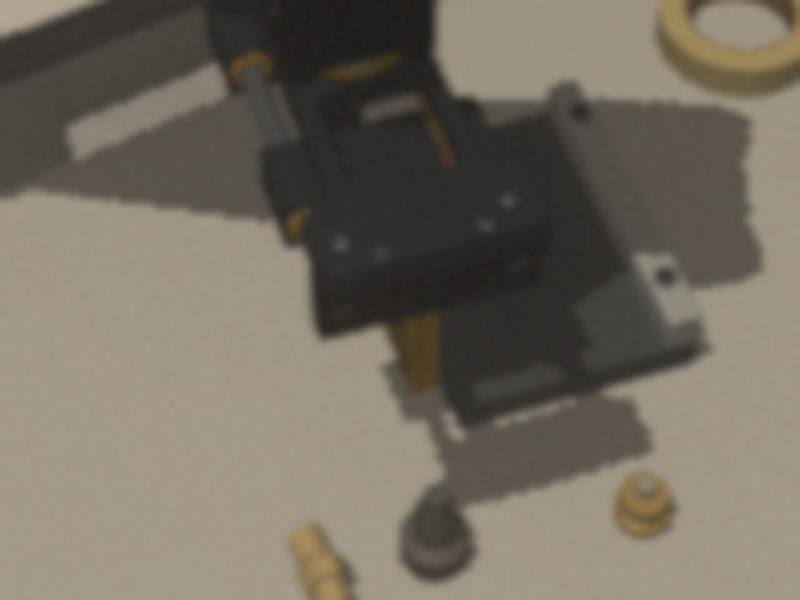

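Call:
servo_tool([
  [[0.01,0,0,0,0,0,0.4],[0.02,0,0,0,0,0,0.4],[0.03,0,0,0,0,0,0.4],[0.04,0,0,0,0,0,0.4],[0.05,0,0,0,0,0,0.4],[0.06,0,0,0,0,0,0.4],[0.07,0,0,0,0,0,0.4],[0.08,0,0,0,0,0,0.4],[0.09,0,0,0,0,0,0.4],[0.1,0,0,0,0,0,0.4],[0.1,0,0,0,0,0,0.4],[0.1,0,0,0,0,0,0.4]],
])

```text
time_s: 9.22
tool_pos: [0.4939, -0.3983, 0.0635]
tool_rot: [-180.0, 0.0, -12.4]
force: [-0.5, -0.1, -0.2]
grip_width: 0.0347
grasp_force: 0.0
```

```bash
python3 - <<'E'
from h import *
import pickle
o=get_obs();print(blk(o["tool_pos"]),o["tool_pos"][2],o["tool_rot"],BX@o["force"][:2],o["force"])
c=wcam();pickle.dump(c,open("w7.pkl","wb"))
save(cv2.resize(c["frame"],(768,576),interpolation=cv2.INTER_CUBIC),"w7.png")
for u,v in[(240,v) for v in range(80,260,15)]+[(200,190),(280,190)]: p=world(c,u,v);print(u,v,blk(p).round(1),p[2].round(4))
E
```

```text
[  8.50407621 -14.64931276] 0.06350350976280772 [-1.79999992e+02  4.11357551e-03 -1.24014196e+01] -0.442195192010009 [-0.48281167 -0.14460893 -0.20481621]
240 80 [94.6 -7.4] 0.0311
240 95 [86.2 -6.6] 0.0161
240 110 [77.2 -6.4] 0.0165
240 125 [67.8 -6.2] 0.0157
240 140 [58.3 -6. ] 0.0158
240 155 [50.  -6.1] 0.0236
240 170 [41.3 -6.1] 0.0279
240 185 [31.6 -5.9] 0.0282
240 200 [21.4 -5.7] 0.028
240 215 [11.  -5.5] 0.0278
240 230 [ 0.7 -5.3] 0.0286
240 245 [-10.6  -5. ] 0.028
200 190 [28.4 19.7] 0.0279
280 190 [ 27.8 -31.4] 0.0274
```

View pics/w7.png

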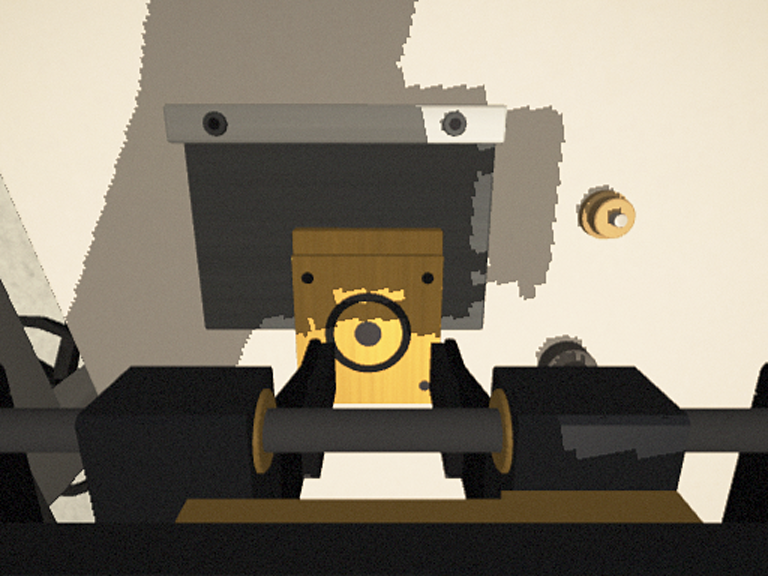

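Call:
servo_tool([
  [[-0.05,0,-0.02,0,0,0,0.4],[-0.1,-0.01,-0.02,0,0,0,0.4],[-0.15,-0.02,-0.02,0,0,0,0.4],[-0.2,-0.022,-0.01,0,0,0,0.4],[-0.215,-0.022,0,0,0,0,0.4],[-0.215,-0.022,0.05,0,0,0,0.4],[-0.215,-0.022,0.1,0,0,0,0.4],[-0.215,-0.022,0.13,0,0,0,0.4],[-0.215,-0.022,0.143,0,0,0,0.4],[-0.215,-0.022,0.143,0,0,0,0.4]],
])

```text
time_s: 10.1
tool_pos: [0.4318, -0.3776, 0.0196]
tool_rot: [-179.9, 0.1, -12.4]
force: [-0.6, -0.6, -0.7]
grip_width: 0.0347
grasp_force: 0.0
```

```bash
python3 - <<'E'
from h import *
import pickle
o=get_obs();print(blk(o["tool_pos"]),o["tool_pos"][2],o["tool_rot"],BX@o["force"][:2],o["force"])
c=wcam();pickle.dump(c,open("w8.pkl","wb"))
# plate mask by colour
f=c["frame"].astype(int);m=((f[...,0]-f[...,2]>45)).astype(np.uint8);m[235:]=0
n,l,s,_=cv2.connectedComponentsWithStats(m);k=1+s[1:,4].argmax();print(s[k])
for r in range(s[k][1]-4,s[k][1]+s[k][3],12):
    u=np.nonzero(l[r]==k)[0] if r>=0 else []
    if len(u): 
        a,b=world(c,u[0],r,.028),world(c,u[-1],r,.028);print(r,u[0],u[-1],blk(a).round(1),blk(b).round(1))
for u in(200,225,250,275): 
    v=np.nonzero(l[:,u]==k)[0];print(u,v[0],v[-1],blk(world(c,u,v[0],.024)).round(1),blk(world(c,u,v[-1],.028)).round(1))
E
```

```text
[-56.55263974  -7.29477283] 0.01956659685977339 [-1.79942074e+02  9.39321076e-02 -1.24068894e+01] -0.4633300895544407 [-0.60127629 -0.6002879  -0.70603292]
[  184    27   145   174 18353]
35 185 327 [47.1 21.6] [ 46.6 -39.7]
47 185 326 [42.3 21.9] [ 41.8 -39.6]
59 184 328 [37.4 22.7] [ 36.9 -40.7]
71 185 327 [32.5 22.6] [ 32.  -40.6]
83 186 326 [27.4 22.6] [ 26.9 -40.4]
95 186 326 [22.2 22.9] [ 21.7 -40.7]
107 187 325 [16.9 22.8] [ 16.4 -40.6]
119 188 324 [11.5 22.8] [ 11.  -40.4]
131 188 323 [ 6.  23.1] [  5.5 -40.3]
143 189 322 [ 0.3 23. ] [ -0.2 -40.1]
155 190 321 [-5.5 23. ] [ -5.9 -39.9]
167 191 321 [-11.4  22.9] [-11.8 -40.2]
179 191 320 [-17.4  23.3] [-17.9 -40.1]
191 192 319 [-23.6  23.2] [-24.1 -39.9]
200 27 200 [50.8 15.5] [-28.3  19.5]
225 27 200 [50.7  4.5] [-28.4   7. ]
250 27 200 [50.6 -6.5] [-28.5  -5.6]
275 27 200 [ 50.6 -17.5] [-28.6 -18.1]
```

Call:
servo_tool([
  [[0.03,0,0,0,0,0,0.4],[0.05,0,0,0,0,0,0.4],[0.06,0,0,0,0,0,0.4],[0.07,0,0,0,0,0,0.4],[0.08,0,0,0,0,0,0.4],[0.09,0,0,0,0,0,0.4],[0.1,0,0,0,0,0.0005,0.4],[0.11,0,0,0,0,0.0005,0.4],[0.12,0,0,0,0,0.0005,0.4],[0.13,0,0,0,0,0.0005,0.4],[0.14,0,0,0,0,0.0005,0.4],[0.15,0,0,0,0,0.0005,0.4]],
])

```text
time_s: 11.15
tool_pos: [0.4764, -0.3878, 0.0207]
tool_rot: [180.0, 0.0, -12.5]
force: [-0.6, 0.0, 0.2]
grip_width: 0.0348
grasp_force: 0.5
```

Call:
servo_tool([
  [[0.008,0,0,0,0,0,0.4],[0.014,0,0,0,0,0,0.4],[0.018,0,0,0,0,0,0.4],[0.022,0,0,0,0,0,0.4],[0.026,0,0,0,0,0,0.4]],
])

```text
time_s: 11.57
tool_pos: [0.4831, -0.3893, 0.0205]
tool_rot: [-180.0, 0.1, -12.5]
force: [-3.7, 2.0, 3.1]
grip_width: 0.0345
grasp_force: 2.1
```

Call:
servo_tool([
  [[0.004,0,0,0,0,0,0.4],[0.008,0,0,0,0,0,0.4],[0.008,0,0,0,0,0,0.4],[0.008,0,0,0,0,0,0.4]],
])

```text
time_s: 11.9
tool_pos: [0.4831, -0.3894, 0.0203]
tool_rot: [-180.0, 0.3, -12.5]
force: [-7.5, 3.1, 5.3]
grip_width: 0.0351
grasp_force: 3.9
```

Call:
servo_tool([
  [[-0.01,0,0,0,0,0,0.4],[-0.03,0,0,0,0,0,0.4],[-0.07,0,0,0,0,0,0.4],[-0.12,0,-0.05,0,0,0,0.4],[-0.15,0,-0.15,0,0,0,0.4],[-0.15,0,-0.25,0,0,0,0.4],[-0.15,0,-0.3,0,0,0,0.4],[-0.15,0,-0.3,0,0,0,0.4]],
])

```text
time_s: 12.57
tool_pos: [0.4447, -0.3822, 0.1155]
tool_rot: [179.7, -0.5, -12.5]
force: [0.3, -0.1, 0.3]
grip_width: 0.0348
grasp_force: 0.0
```

```bash
python3 - <<'E'
from h import *
import pickle
o=get_obs();print(blk(o["tool_pos"]),o["tool_pos"][2],o["force"])
c=wcam();pickle.dump(c,open("w9.pkl","wb"))
save(cv2.resize(c["frame"][:230,110:400],(754,598),interpolation=cv2.INTER_CUBIC),"w9.png")
E
```

```text
[-42.92312144  -9.13657469] 0.11553403039127746 [ 0.25889736 -0.13214294  0.28160397]
```

View pics/w9.png

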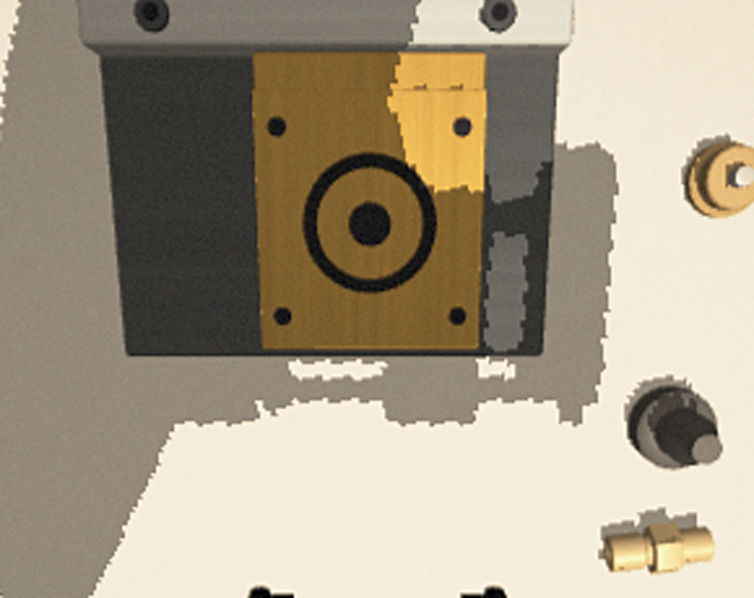

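The close view shows the plate lying ring-up on the block. Its lip end is flush with the stop foot (row ~52), it is square, and its near end (row ~348) is inside the block's front edge (row ~355). The fingers are clear and the bystanders are in place.

```bash
python3 -c "
from cell import env
print(env.sign_off())"
```

```text
the job is handed in; nothing more can be done
None
```

The cover plate is turned over with the seal ring up, wholly on the block, square against the rear stop and released. I handed the job in at about 12.6 s on the robot's clock; sign-off returned no verdict.

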